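# Hang the orange headset on its stand

### The job

The sound lesson is over: hang the headset with the orange ear cups over the horizontal steel bar of the little headset stand, so that its inner head strap rests on the bar between the two posts and one ear cup hangs on each side of the bar. Let go of it and leave it hanging still and straight. Leave the headset with the blue ear cups standing where it is.

Things in the scene. Friction and masses are not known exactly. Their poses are not given: they have to be found in the camera images.
- headset_orange: Loose rigid headset, orange ear cups, about 0.16 kg, standing on its cups, band arching above. Origin midway between the cups' undersides; z up, y cup to cup, x fore-aft; alike after a half turn about z. 60 mm (x) by 157 (y) by 148 high. Cups 64 high; their inner faces at y = ±46 mm: a clear gap of 92 mm. Two arches join the cups: outer band (16 wide) and, below it, the inner strap.
- headset_orange_crown (a point): Top centre of the orange headset's black grip pad at the crown of the outer band (headset local 0, 0, 148 mm); axes as the headset's. The pad is 24 mm wide (x), 50 mm long (y), 12 mm thick, underside at z = 136 mm. Pinch it from above across x; 21 mm of air lies between it and the strap below.
- headset_orange_strap (a point): Middle of the underside of the orange headset's grey inner head strap (headset local 0, 0, 112 mm), the spot that shall rest on the bar. Axes as the headset's. Strap 18 mm wide (x), 3 mm thick, arched: its underside falls to z = 92 mm at y = ±60 mm. Fingertips that reach below the strap's middle would meet the bar when it is hung.
- headset_blue: The other headset, same make and size but with blue ear cups, also standing loose on its cups, same frame. Not to be moved or tipped.
- stand: Headset stand, fixed to the table. Level steel bar 16 mm in diameter along local x, to x = ±106 mm with caps, top 140 mm above the table. Posts under it at x = ±90 mm (23 mm thick at most, not above the bar), on feet 130 mm long (y), 10 high. Origin on the table under the bar's middle; z up, y across; alike after a half turn. Behind it, from world x = 0.51 on, rail clips rise to 191 mm.
- bar (a point): Middle of the top line of the stand's bar (stand local 0, 0, 140 mm); x axis along the bar, y across it, z up.

How it is judged (in metres and radians):
At the end, for the whole second after the job is handed in: Orange headset at rest on the bar: middle of its strap within 60 mm of the bar's middle along it, 20 mm across and 12 mm in height of the bar's top, upright within 15 degrees, its fore-aft axis within 28 degrees of the bar. Blue headset upright (11 degrees) within 30 mm of its start (x of headset_orange_strap in the frame of bar between -0.06 and 0.06 m and y of headset_orange_strap in the frame of bar between -0.02 and 0.02 m and z of headset_orange_strap in the frame of bar between -0.012 and 0.012 m and angle between headset_orange's own z axis and vertical below 0.26 rad and angle between the x axis of headset_orange and the x axis of stand, either way round below 0.5 rad and contact force between headset_orange and stand above 0.3 N and linear speed of headset_orange below 0.03 m/s and angular speed of headset_orange below 0.4 rad/s and distance of headset_blue from where it was at the start of the episode below 0.03 m and angle between headset_blue's own z axis and vertical below 0.2 rad); the robot touches nothing.
It fails at once if the blue headset is moved by more than 30 mm or tipped by more than 17 degrees (distance of headset_blue from where it was at the start of the episode above 0.03 m or angle between headset_blue's own z axis and vertical above 0.3 rad).
It also fails if it takes over 38 s, if anything falls off the work surface, if the arm or the gripper's body presses on something with over 40 N, if the wrist force passes 120 N, or if a joint passes its speed limit or range.

### The arm

A 6-joint arm with a two-finger parallel gripper is mounted at the origin on a cart in front of the work surface, level with it; the furniture and walls round the work are solid. World frame = base frame: x ahead of the robot, y to its left, z up, the work surface at z = 0. Lengths are in mm, angles in rad, forces in N, time in s.
With the tool pointing down it reaches from about 350 to 975 mm from the base axis. Payload 17.4 kg.
Tool frame: the origin (TCP) lies at the very end of the fingers, on their centre line; the grasp point (between the pads) lies 19 mm behind it; z points along the fingers, y is the line along which they close (so a half turn about z gives the same grasp; the last joint's range is limited). The gripper opens to 85 mm and grips with 20 to 120 N. Pads are 22 mm wide; open, the fingers measure 114 mm over their backs; the gripper's body (76 mm by 85 mm) begins 54 mm behind the grasp point. The pads swing forward as they close: fully open they stand 13 mm farther back than shut.
Start: joints at [-0.038, 0.116, 1.442, -0, 1.584, -0.038], TCP at [675.006, -0.009, 231.303] pointing down, gripper open.
Joint ranges: [-2.83, 2.83], [-0.83, 2.19], [0.07, 2.5], [-1.14, 4.28], [0.01, 3], [-2.97, 2.97]. Speed limits (rad/s): [1.89, 1.89, 2.22, 3.14, 3.14, 3.14].

### API

Orientations are given as a unit quaternion [w, x, y, z].
In Python, from workcell import observe, viewer, job, finder gives the robot as it stands. The module is installed in compiled form; this text tells all that it offers.
- The arm moves only by the shell command python3 -m inch 'ROWS'. ROWS is JSON, a list of rows, each a list of 7 numbers: the turn, a rotation vector about the world's x, y, z in rad, then the shift along the world's x, y, z in mm, then the closure, from 0 (fully open) to 1 (shut). A call has 1 to 20 rows; each row shifts and turns the commanded pose from where the row before left it; what a row does not reach is not made up. A row lasts 1/10 s, in which the tool goes at most 50 mm and 8.59 degrees, less where a joint would pass 70% of its speed; a pose out of reach is approached as far as the arm can. A call with a gripper value outside its range is refused whole. The fingers move at their own pace and stop on an object; the grip force is fixed at half the most. Time passes only in rows, so rows that do not move let the fingers close. It gives the time, the measured TCP pose, the force, the opening and the grip force at its end, in the units of the state.
- observe(): the state, without advancing time (a new reading comes with each control period).
- viewer.snapshot(name): name is "scene" or "side" or "wrist"; returns a dict with "img" (384x512x3 uint8, red, green, blue), "z_map" (384x512 float32, mm along the optical axis (not along the pixel's ray), 0 where there is no reading), "fov_y" (degrees; the focal length in pixels is half the picture's height over the tangent of half this angle, whatever the lens; pixels are square), "cx", "cy" (the principal point, pixels), "eye" and "attitude" of the camera in the world; the wrist camera has in their place "hand_eye" (4x4, takes a point from camera to tool coordinates, whose origin is the TCP and whose axes are the flange's). Camera axes: x right, y up, looking along -z (the intrinsics and any distortion apply to the point x, -y, -z); pixel columns grow to the right and rows downward; lengths in mm; the calibration is good to about 2 mm. A picture is of the moment at which its call begins: read the wrist's pose just before it.
- job.sign_off(): hands the job in; it is judged then, once.
Trained networks look in a picture, given as the dict that the camera call returned (one of the last four; its "shot" number tells which), for a name from the list of things; names that differ only in an ending like _2 or _b are one class to them, and where a whole thing is asked for, a point or a joint stands for the part that bears it (a point fixed in the world has none). Each returns a list of dicts, best first, with "score" (0 to 1); they miss things now and then, are a little off and sometimes report something else, mostly with a low value. They report only what shows in the picture. A call takes as long as a camera call.
- finder.find_in(thing, picture): "rect" ([left, top, right, bottom] in pixels, round what is visible of it).
The state is a dict: "t": time; "q": joint angles; "qd": joint speeds; "tau": joint torques, N m; "eef_pos": TCP position; "tool_rot": TCP orientation; "ft_force": force on the tool from outside, world axes, zero at the start; "torque": the same for the moment, N m; "grip_width": finger opening in mm; "grasp_force": force on a finger pad.
Only numpy, scipy, OpenCV 4.12 (cv2) and the standard library are available. Lean on these libraries where they do the work, as an engineer would, in place of code of your own. Each camera call takes 0.05 s, during which the arm holds its last target. There are 200 camera calls.

## Working session

There is one attempt and no reset: what is moved stays moved. The work goes in short steps, Python scripts to look and compute and a shell command to move; the robot and the scene stay as the last step left them, time stands still between calls to the robot, and variables do not carry over. Pictures are saved under pics/ and viewed, at most 10 in all, crops included, and the job is handed in when it is done.

```bash
mkdir -p pics
cat > h.py <<'E'
import numpy as np, cv2
from scipy.spatial.transform import Rotation as R
from workcell import observe, viewer, job, finder
def rot(a):
    a=np.array(a,float)
    return a if a.shape==(3,3) else R.from_quat(a[[1,2,3,0]]).as_matrix()
def shot(name):
    s=observe(); p=viewer.snapshot(name); return s,p
def cloud(p,s):
    z=p["z_map"]; f=z.shape[0]/2/np.tan(np.radians(p["fov_y"])/2)
    v,u=np.mgrid[:z.shape[0],:z.shape[1]]
    c=np.stack([(u-p["cx"])/f*z,-(v-p["cy"])/f*z,-z],-1)
    if "hand_eye" in p:
        H=np.array(p["hand_eye"]); c=c@H[:3,:3].T+H[:3,3]
        w=c@rot(s["tool_rot"]).T+np.array(s["eef_pos"])
    else: w=c@rot(p["attitude"]).T+np.array(p["eye"])
    w[z==0]=np.nan; return w
def save(p,n): cv2.imwrite("pics/"+n,p["img"][:,:,::-1])
E
python3 - <<'E'
from h import *
ims=[]
for n in("scene","side"):
    s,p=shot(n); print(n,{k:v for k,v in p.items() if k not in("img","z_map")})
    ims.append(p["img"])
    w=cloud(p,s); np.savez(n,w=w,img=p["img"])
    for t in("headset_orange","headset_blue","stand","headset_orange_crown"):
        for d in finder.find_in(t,p)[:2]: print(t,d)
cv2.imwrite("pics/a.png",cv2.resize(np.hstack(ims),(800,300))[:,:,::-1])
print(observe())
E
```

```text
scene {'fov_y': 42.837269617571174, 'cx': 250.19243778355192, 'cy': 187.3718399653895, 'eye': array([-353.49619731, -590.49844557, 1094.61211846]), 'attitude': array([ 0.81340378,  0.32308445, -0.17584993, -0.45063016]), 'shot': 1}
headset_orange {'rect': [330.3, 206.6, 390.5, 265.6], 'score': 0.62}
headset_orange {'rect': [124.3, 141.0, 195.3, 201.5], 'score': 0.18}
headset_blue {'rect': [253.9, 184.6, 294.9, 246.8], 'score': 0.74}
stand {'rect': [121.0, 140.6, 201.2, 200.1], 'score': 0.67}
headset_orange_crown {'rect': [333.5, 204.6, 389.2, 266.7], 'score': 0.91}
side {'fov_y': 42.44880737409291, 'cx': 252.58921869586183, 'cy': 197.67857619175382, 'eye': array([ -100.99861967, -1237.11367019,   628.50563516]), 'attitude': array([ 0.80422942,  0.55120205, -0.12094252, -0.18645172]), 'shot': 2}
headset_orange {'rect': [292.7, 233.2, 362.3, 299.1], 'score': 0.59}
headset_blue {'rect': [230.3, 202.2, 294.5, 264.0], 'score': 0.65}
headset_orange_crown {'rect': [292.4, 235.1, 362.9, 297.6], 'score': 0.58}
{'t': 0.5, 'q': array([-3.77920200e-02,  1.16047804e-01,  1.44162947e+00,  2.02050597e-05,
        1.58404018e+00, -3.78046912e-02]), 'qd': array([ 6.99057656e-05, -2.30654577e-04, -1.63506351e-03,  6.34660355e-04,
        5.97117127e-06, -6.88805779e-04]), 'tau': array([-7.46151215e-06, -7.31127191e+01, -6.32225204e+01, -2.39398730e-05,
        7.31724049e-04, -1.57061368e-05]), 'eef_pos': array([6.74987910e+02, 2.77001056e-03, 2.31252581e+02]), 'tool_rot': array([-5.26301325e-05,  7.07102206e-01,  7.07111354e-01, -3.50194392e-05]), 'ft_force': array([-0.18854523, -0.38243604,  0.88547168]), 'torque': array([ 0.02836323,  0.01298729, -0.01033816]), 'grasp_force': 0.0, 'grip_width': 84.84796664765842}
```

View pics/a.png

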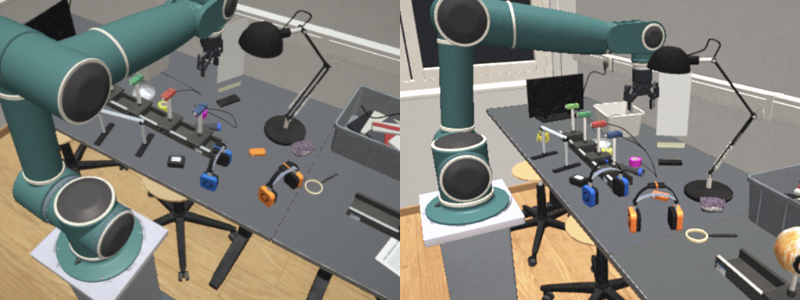

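The scene view shows the orange headset at about (360,235), the blue one at (274,215) and the stand's bar at (160,165), in original pixels. A lamp stands behind them. Next I'll measure positions from the depth clouds.

Run:
```python
from h import *
rects={"scene":dict(o=(328,203,392,268),b=(252,180,298,250),st=(115,135,206,204)),"side":dict(o=(290,230,365,301),b=(226,199,298,267),st=(170,150,240,215))}
for n in rects:
    d=np.load(n+".npz"); W=d["w"]; hsv=cv2.cvtColor(d["img"],cv2.COLOR_RGB2HSV)
    for k,(l,t,r,b) in rects[n].items():
        w=W[t:b,l:r].reshape(-1,3); h=hsv[t:b,l:r].reshape(-1,3)
        ok=~np.isnan(w[:,0])
        if k in "ob":
            hue=(h[:,0]<20) if k=="o" else (abs(h[:,0].astype(int)-108)<12)
            m=ok&hue&(h[:,1]>170)&(h[:,2]>90)&(w[:,2]>3)&(w[:,2]<90)
            q=np.float32(w[m][:,:2]); _,lab,c=cv2.kmeans(q,2,None,(3,50,.1),5,0)
            print(n,k,"cups",c.round(),np.linalg.norm(c[0]-c[1]).round(),m.sum(),w[m][:,2].max())
            m=ok&(w[:,2]>125)&(w[:,2]<160); q=w[m]
            print("  top",np.median(q,0).round(),q.min(0).round(),q.max(0).round(),m.sum())
            m=ok&(w[:,2]>141)&(w[:,2]<156); q=w[m]
            if len(q)>3:
                print("  pad",q.mean(0).round(),cv2.minAreaRect(np.float32(q[:,:2])),len(q))
        else:
            m=ok&(w[:,2]>128)&(w[:,2]<146)&(w[:,0]<505); q=w[m]
            print(n,"bar",q.mean(0).round(),q.min(0).round(),q.max(0).round(),len(q))
            l4=cv2.fitLine(np.float32(q[:,:2]),cv2.DIST_HUBER,0,.01,.01).ravel(); t=(q[:,:2]-l4[2:])@l4[:2]; pe=(q[:,:2]-l4[2:])@[-l4[1],l4[0]]
            print(l4,np.percentile(t,[0,3,97,100]),pe.std(), l4[2:]+l4[:2]*(t.min()+t.max())/2)
```

```text
scene o cups [[ 410. -385.]
 [ 530. -456.]] 139.0 311 67.37952467134369
  top [ 471. -405.  145.] [ 433. -429.  125.] [ 523. -384.  152.] 238
  pad [ 478. -408.  147.] ((478.34234619140625, -405.922607421875), (26.437898635864258, 50.82817840576172), 67.64970397949219) 149
scene b cups [[ 499. -191.]
 [ 360. -190.]] 140.0 303 68.58009513918205
  top [ 419. -180.  145.] [ 384. -192.  125.] [ 479. -166.  153.] 203
  pad [ 430. -180.  147.] ((431.65533447265625, -179.1706085205078), (51.75515365600586, 23.58391571044922), 2.8037304878234863) 136
scene bar [393. 199. 137.] [368. 112. 128.] [420. 295. 145.] 324
[ 2.1282353e-01 -9.7709066e-01  3.9231335e+02  1.9916180e+02] [-98.65726881 -88.66927425  85.96839655  89.04886433] 4.281551997099214 [391.29090724 203.85594533]
side o cups [[ 596. -277.]
 [ 458. -426.]] 203.0 338 65.70385852012646
  top [ 474. -410.  144.] [ 432. -431.  125.] [ 523. -382.  151.] 242
  pad [ 476. -410.  146.] ((478.2481384277344, -406.9020690917969), (25.1779842376709, 48.88591003417969), 72.77194213867188) 150
side b cups [[ 502. -191.]
 [ 361. -197.]] 141.0 386 66.15331067212003
  top [ 421. -183.  143.] [ 385. -193.  125.] [ 477. -165.  151.] 171
  pad [ 428. -181.  146.] ((430.96026611328125, -178.3421630859375), (49.554561614990234, 26.294939041137695), 5.299617767333984) 102
side bar [389. 208. 136.] [359. 113. 128.] [422. 324. 144.] 196
[ 2.1910088e-01 -9.7570223e-01  3.8847134e+02  2.0863225e+02] [-116.68828184 -109.16335173   95.4724018    98.28618272] 4.009802401909936 [386.45538596 217.60973246]
```

Run:
```python
from h import *
d=np.load("scene.npz")["img"][100:280,100:400]
cv2.imwrite("pics/b.png",cv2.resize(d,None,fx=2.6,fy=2.6,interpolation=cv2.INTER_CUBIC)[:,:,::-1])
```

```text
(no output)
```

View pics/b.png

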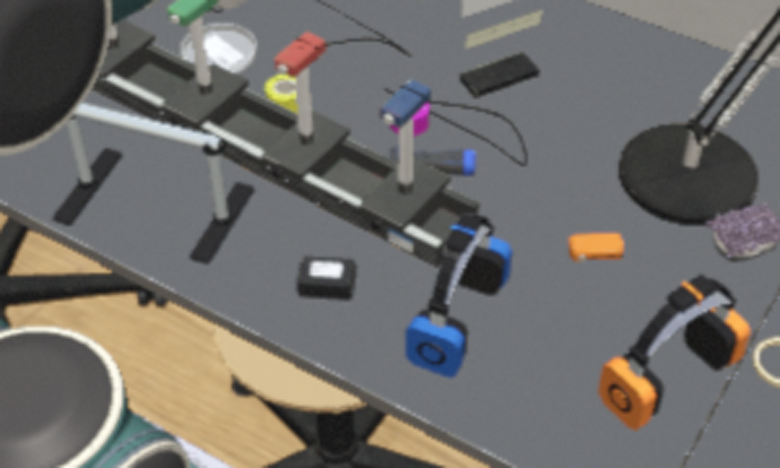

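The orange pad's centre is about (478,-406,148), with the cup-to-cup axis near -20°. The bar's middle is about (388,217) and it points along (0.215,-0.977). In the enlarged view the path between them crosses the blue headset, so I'll carry high. First, a check of what is tall near the path.

Run:
```python
from h import *
w=np.vstack([np.load(n+".npz")["w"].reshape(-1,3) for n in("scene","side")])
w=w[~np.isnan(w[:,0])]
w=w[(w[:,0]>250)&(w[:,0]<850)&(abs(w[:,1])<650)&(w[:,2]>20)&(w[:,2]<900)]
g={}
print("cols x 250..800 step 50")
for y in range(-650,650,50):
    print(y,[int(w[m,2].max()) if (m:=(w[:,1]>=y)&(w[:,1]<y+50)&(w[:,0]>=x)&(w[:,0]<x+50)).sum()>2 else 0 for x in range(250,850,50)])
```

```text
cols x 250..800 step 50
-650 [0, 0, 0, 0, 0, 39, 39, 0, 0, 151, 145, 152]
-600 [0, 0, 0, 0, 0, 0, 0, 0, 0, 148, 147, 147]
-550 [0, 0, 0, 0, 0, 0, 0, 0, 0, 150, 147, 75]
-500 [0, 0, 0, 0, 0, 65, 0, 0, 0, 147, 147, 149]
-450 [0, 0, 60, 137, 152, 149, 64, 0, 41, 42, 0, 0]
-400 [0, 0, 0, 137, 152, 52, 0, 0, 41, 41, 189, 362]
-350 [0, 0, 0, 0, 0, 0, 0, 0, 21, 521, 521, 409]
-300 [0, 0, 0, 0, 0, 0, 26, 481, 478, 527, 526, 141]
-250 [0, 0, 67, 0, 46, 40, 483, 504, 502, 496, 26, 26]
-200 [0, 0, 138, 152, 149, 94, 481, 503, 503, 0, 0, 0]
-150 [0, 0, 0, 0, 64, 0, 156, 481, 480, 0, 0, 0]
-100 [591, 585, 577, 566, 558, 568, 572, 572, 572, 563, 0, 0]
-50 [629, 621, 613, 604, 592, 579, 569, 572, 465, 381, 385, 386]
0 [630, 623, 614, 605, 593, 580, 570, 571, 573, 350, 381, 0]
50 [0, 0, 0, 0, 52, 563, 570, 572, 573, 88, 0, 0]
100 [0, 0, 138, 144, 54, 194, 193, 0, 0, 0, 28, 0]
150 [0, 0, 144, 142, 41, 41, 41, 32, 0, 0, 0, 0]
200 [0, 0, 143, 0, 52, 194, 193, 31, 0, 0, 0, 0]
250 [0, 0, 144, 0, 52, 194, 194, 0, 0, 0, 0, 0]
300 [0, 0, 141, 0, 0, 41, 189, 139, 74, 125, 127, 126]
350 [0, 0, 0, 0, 0, 190, 187, 50, 66, 129, 126, 123]
400 [0, 0, 0, 0, 0, 193, 194, 149, 0, 127, 0, 0]
450 [0, 0, 33, 44, 45, 49, 0, 0, 95, 127, 0, 87]
500 [0, 0, 0, 30, 0, 39, 0, 38, 0, 127, 96, 87]
550 [0, 0, 0, 33, 30, 0, 0, 0, 0, 128, 127, 126]
600 [0, 0, 0, 0, 0, 0, 0, 0, 0, 0, 128, 127]
```

```bash
python3 -m inch '[[0,0,0,-40,0,15,0],[0,0,0,-40,0,15,0],[0,0,0,-40,0,15,0],[0,0,0,-40,0,15,0],[0,0,0,-40,0,15,0],[0,0,0,-40,0,15,0],[0,0,0,-35,0,10,0]]'
python3 -m inch '[[0,0,0.122,0,-35,0,0],[0,0,0.122,0,-35,0,0],[0,0,0.122,0,-35,0,0],[0,0,0.122,0,-35,0,0],[0,0,0.122,0,-35,0,0],[0,0,0.122,0,-35,0,0],[0,0,0.122,0,-35,0,0],[0,0,0.122,0,-35,0,0],[0,0,0.122,10,-35,0,0],[0,0,0.122,20,-35,0,0],[0,0,0,20,-35,0,0],[0,0,0,20,-20,0,0]]'
```

```text
t: 1.2
eef_pos: [398.2, 0.0, 332.5]
tool_rot: [0.001, 0.707, 0.707, 0.0]
ft_force: [0.3, -0.5, 0.8]
grip_width: 85.4
grasp_force: 0.0
t: 2.4
eef_pos: [470.4, -407.3, 330.7]
tool_rot: [-0.0, 0.175, 0.985, 0.0]
ft_force: [0.1, -0.1, 0.5]
grip_width: 85.3
grasp_force: 0.0
```

```bash
cat > look.py <<'E'
import sys
from h import *
s,p=shot("wrist"); save(p,sys.argv[1]); w=cloud(p,s)
print(s["eef_pos"].round(1),R.from_matrix(rot(s["tool_rot"])).as_matrix()[:,1].round(3))
for t in("headset_orange","headset_blue","headset_orange_crown"):
    for d in finder.find_in(t,p)[:2]: print(t,d)
q=w[~np.isnan(w[:,:,0])]
q=q[(q[:,2]>141)&(q[:,2]<156)&(abs(q[:,0]-478)<60)&(abs(q[:,1]+406)<60)]
print(q.mean(0),len(q),cv2.minAreaRect(np.float32(q[:,:2])) if len(q) else 0)
np.savez("wrist",w=w,img=p["img"])
E
python3 look.py c.png
```

```text
[ 470.4 -407.3  330.7] [ 0.345  0.939 -0.   ]
headset_orange {'rect': [236.2, 92.7, 286.4, 217.4], 'score': 0.69}
headset_blue {'rect': [368.7, 0.0, 493.9, 127.0], 'score': 0.85}
headset_orange_crown {'rect': [237.7, 92.9, 286.4, 214.1], 'score': 0.8}
[ 479.42879663 -404.77868547  147.04114243] 1060 ((480.253173828125, -405.09332275390625), (23.942747116088867, 48.546600341796875), 69.17113494873047)
```

View pics/c.png

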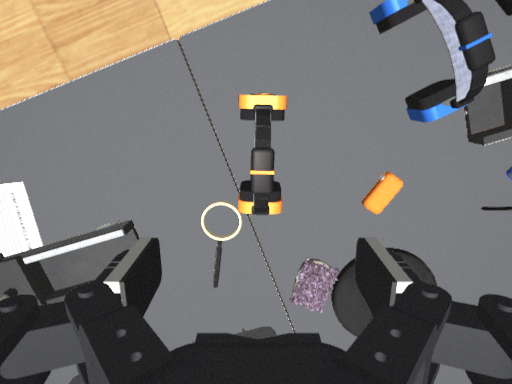

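The wrist view shows the orange headset from (240,93) to (286,217) with its arch aligned to the image vertical, so the tool yaw is right. The pad's centre is (480,-405), so I shift by (+10,+2) and go down.

```bash
python3 -m inch '[[0,0,-0.01,10,2,-35,0],[0,0,0,0,0,-35,0],[0,0,0,0,0,-35,0],[0,0,0,0,0,-35,0],[0,0,0,0,0,-30,0],[0,0,0,0,0,-20,0],[0,0,0,0,0,-19,0],[0,0,0,0,0,0,0],[0,0,0,0,0,0,0]]'
python3 -m inch '[[0,0,0,0,0,0,0.3],[0,0,0,0,0,0,0.5],[0,0,0,0,0,0,0.6],[0,0,0,0,0,0,0.7],[0,0,0,0,0,0,0.8],[0,0,0,0,0,0,0.9],[0,0,0,0,0,0,1],[0,0,0,0,0,0,1],[0,0,0,0,0,0,1],[0,0,0,0,0,0,1]]'
```

```text
t: 3.5
eef_pos: [479.9, -402.7, 123.4]
tool_rot: [0.0, 0.179, 0.984, -0.0]
ft_force: [0.7, -0.3, 0.3]
grip_width: 85.4
grasp_force: 0.0
t: 4.5
eef_pos: [480.2, -403.2, 122.8]
tool_rot: [0.0, 0.179, 0.984, -0.0]
ft_force: [0.2, -0.8, 5.7]
grip_width: 22.9
grasp_force: 59.4
```

```bash
python3 -m inch '[[0,0,0,0,0,8,1],[0,0,0,0,0,15,1],[0,0,0,0,0,22,1],[0,0,0,0,0,25,1],[0,0,0,0,0,25,1],[0,0,0,0,0,25,1],[0,0,0,0,0,25,1],[0,0,0,0,0,25,1],[0,0,0,0,0,25,1],[0,0,0,0,0,15,1],[0,0,0,0,0,8,1],[0,0,0,0,0,0,1]]'
python3 - <<'E'
from h import *
ims=[]
for n in("wrist","side"):
    s,p=shot(n); w=cloud(p,s); ims.append(p["img"]); np.savez(n+"2",w=w,img=p["img"])
    q=w[~np.isnan(w[:,:,0])]; q=q[(abs(q[:,0]-480)<110)&(abs(q[:,1]+405)<110)&(q[:,2]>190)&(q[:,2]<300)]
    print(n,q.min(0),len(q))
print(s["eef_pos"],s["grip_width"])
cv2.imwrite("pics/d.png",cv2.resize(np.hstack([ims[0],ims[1]]),(800,300))[:,:,::-1])
E
```

```text
t: 5.7
eef_pos: [480.1, -403.1, 341.1]
tool_rot: [0.0, 0.179, 0.984, -0.0]
ft_force: [0.5, 0.9, -1.9]
grip_width: 22.9
grasp_force: 58.9
wrist [ 399.91699784 -448.12101317  253.08854292] 3452
side [ 397.41291656 -461.81493437  216.24013119] 1248
[ 480.00623986 -402.98126455  339.85547783] 22.98082886465897
```

View pics/d.png

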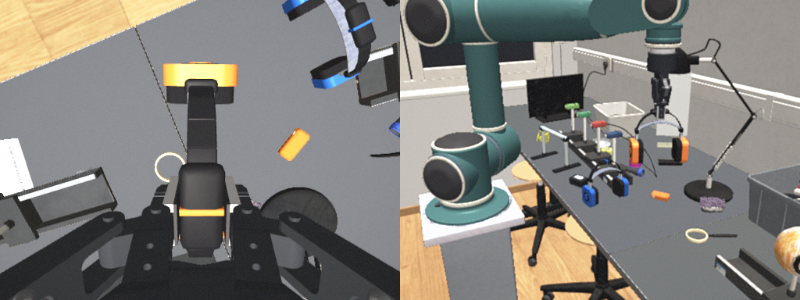

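The headset hangs upright in the grip: the wrist view shows the pad between the fingers at (202,215), and the side view shows the cups level.

```bash
python3 -m inch '[[0,0,0,-15,5,0,1],[0,0,0,-25,10,0,1],[0,0,0,-25,15,0,1],[0,0,0,-15,25,0,1],[0,0,0,0,30,0,1],[0,0,0,0,35,0,1],[0,0,0,0,35,0,1],[0,0,0,0,35,0,1],[0,0,0,0,35,0,1],[0,0,0,0,35,0,1],[0,0,0,0,35,0,1],[0,0,0.05,0,35,0,1],[0,0,0.08,0,35,0,1],[0,0,0.08,0,35,0,1],[0,0,0.08,0,35,0,1],[0,0,0.08,0,35,0,1],[0,0,0.08,0,35,0,1],[0,0,0.08,-5,30,0,1],[0,0,0.046,-5,20,0,1],[0,0,0,-2,10,0,1]]'
python3 - <<'E'
from h import *
for n in("scene","side"):
    s,p=shot(n); w=cloud(p,s); np.savez(n+"3",w=w,img=p["img"])
    q=w[~np.isnan(w[:,:,0])]; q=q[(q[:,2]>129)&(q[:,2]<147)&(abs(q[:,0]-388)<60)&(abs(q[:,1]-210)<140)].astype(np.float32)
    l=cv2.fitLine(q[:,:2],cv2.DIST_HUBER,0,.01,.01).ravel(); t=(q[:,:2]-l[2:])@l[:2]
    print(n,l,t.min(),t.max(),len(q),"mid",l[2:]+l[:2]*(t.min()+t.max())/2)
    i=q[:,2]>139.5; print("  top",cv2.fitLine(q[i][:,:2],cv2.DIST_HUBER,0,.01,.01).ravel(),i.sum(),np.percentile(q[:,2],[50,95]))
s,p=shot("wrist"); save(p,"e.png"); np.savez("wrist3",w=cloud(p,s),img=p["img"]); print(s["eef_pos"],s["grip_width"])
E
```

```text
t: 7.8
eef_pos: [387.4, 163.3, 339.2]
tool_rot: [-0.001, -0.109, 0.994, -0.0]
ft_force: [0.6, -0.8, -1.1]
grip_width: 22.8
grasp_force: 59.0
scene [ 2.1832024e-01 -9.7587717e-01  3.8957312e+02  2.1293883e+02] -111.9454 101.98644 258 mid [388.486   217.79819]
  top [ 2.1734898e-01 -9.7609395e-01  3.8926868e+02  2.2076442e+02] 62 [137.22491455 142.21684952]
side [ 2.1407363e-01 -9.7681755e-01  3.8733972e+02  2.1435954e+02] -110.09142 103.92424 189 mid [386.6796  217.37164]
  top [ 2.0522548e-01 -9.7871470e-01  3.8977148e+02  2.1645876e+02] 49 [137.03892517 141.48360596]
[387.74118677 162.56823752 339.48781599] 22.714671532520082
```

View pics/e.png

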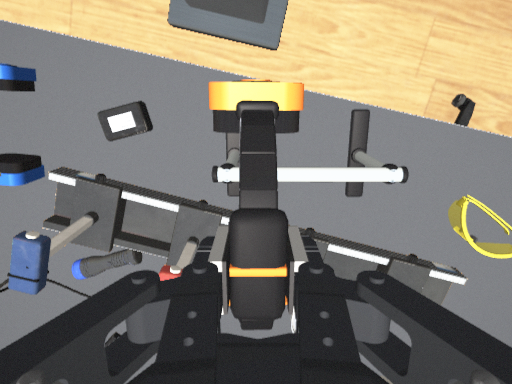

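The wrist view shows the bar level at row 175, columns 215–405, parallel to the gripper's closing direction, so the yaw is right. The bar's middle is (388,217.5), so I move +55 in y and descend over it.

```bash
python3 -m inch '[[0,0,0,1,15,0,1],[0,0,0,0,20,0,1],[0,0,0,0,15,0,1],[0,0,0,0,5,0,1],[0,0,0,0,0,-10,1],[0,0,0,0,0,-20,1],[0,0,0,0,0,-25,1],[0,0,0,0,0,-25,1],[0,0,0,0,0,-25,1],[0,0,0,0,0,-25,1],[0,0,0,0,0,-20,1],[0,0,0,0,0,-10,1],[0,0,0,0,0,-5,1],[0,0,0,0,0,0,1]]'
python3 - <<'E'
from h import *
ims=[]
for n in("scene","side"):
    s,p=shot(n); ims.append(p["img"])
a=ims[0][90:240,80:280]; b=ims[1][120:270,150:350]
cv2.imwrite("pics/f.png",cv2.resize(np.hstack([a,b]),(800,300),interpolation=cv2.INTER_CUBIC)[:,:,::-1])
s,p=shot("wrist"); w=cloud(p,s); q=w[~np.isnan(w[:,:,0])]
q=q[(q[:,2]>130)&(q[:,2]<147)&(abs(q[:,0]-388)<50)&(abs(q[:,1]-217)<130)].astype(np.float32)
if len(q)>20:
    print(cv2.fitLine(q[:,:2],cv2.DIST_HUBER,0,.01,.01).ravel(),len(q),q.min(0),q.max(0))
E
```

```text
t: 9.35
eef_pos: [389.1, 216.6, 175.2]
tool_rot: [-0.0, -0.107, 0.994, -0.0]
ft_force: [0.0, -0.1, -1.1]
grip_width: 23.0
grasp_force: 59.0
[ 2.1031611e-01 -9.7763342e-01  3.8910455e+02  2.2189246e+02] 8366 [361.1168   116.930664 130.00339 ] [421.9288  326.84717 142.93668]
```

View pics/f.png

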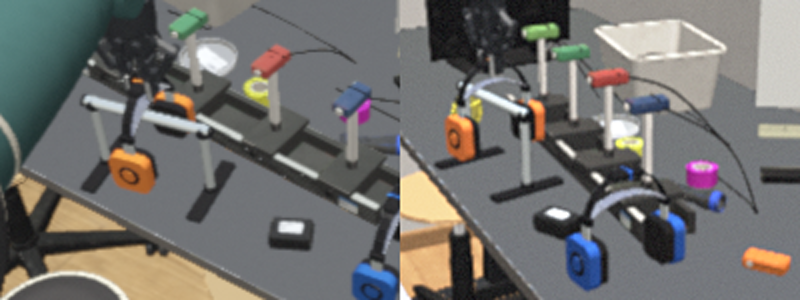

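The bar passes between the cups and under the strap (bar around (145,115) in the left half of the view). I'll lower the last 23 mm slowly.

```bash
python3 -m inch '[[0,0,0,1,0,-6,1],[0,0,0,0,0,-6,1],[0,0,0,0,0,-5,1],[0,0,0,0,0,-3,1],[0,0,0,0,0,-2,1],[0,0,0,0,0,-1,1],[0,0,0,0,0,0,1]]'
```

```text
t: 10.2
eef_pos: [390.0, 217.0, 152.3]
tool_rot: [0.0, -0.107, 0.994, -0.0]
ft_force: [-0.3, -0.2, -0.9]
grip_width: 22.9
grasp_force: 59.1
```

```bash
python3 -m inch '[[0,0,0,0,0,-1,1],[0,0,0,0,0,0,1]]'; python3 -m inch '[[0,0,0,0,0,-1,1],[0,0,0,0,0,0,1]]'
```

```text
t: 10.4
eef_pos: [390.0, 217.0, 151.3]
tool_rot: [0.0, -0.107, 0.994, 0.0]
ft_force: [-0.1, -0.2, -1.1]
grip_width: 23.1
grasp_force: 59.1
t: 10.6
eef_pos: [390.1, 217.1, 150.7]
tool_rot: [0.0, -0.107, 0.994, 0.0]
ft_force: [-1.1, -0.4, 2.4]
grip_width: 22.9
grasp_force: 59.6
```

It touches the bar (wrist force went from -1 to +2.4 N). I'll open gently.

```bash
python3 -m inch '[[0,0,0,0,0,0,0.65],[0,0,0,0,0,0,0.6],[0,0,0,0,0,0,0.5],[0,0,0,0,0,0,0.4],[0,0,0,0,0,0,0.3],[0,0,0,0,0,0,0.3],[0,0,0,0,0,0,0.2],[0,0,0,0,0,0,0],[0,0,0,0,0,0,0],[0,0,0,0,0,0,0]]'
python3 - <<'E'
from h import *
s,p=shot("wrist"); save(p,"g.png"); w=cloud(p,s); q=w[~np.isnan(w[:,:,0])]
q=q[(q[:,2]>168)&(q[:,2]<184)&(abs(q[:,0]-390)<40)&(abs(q[:,1]-217)<40)]
print(q.mean(0),cv2.minAreaRect(np.float32(q[:,:2])))
E
```

```text
t: 11.6
eef_pos: [390.0, 217.0, 150.3]
tool_rot: [-0.0, -0.107, 0.994, -0.0]
ft_force: [0.7, 0.6, 0.2]
grip_width: 85.4
grasp_force: 0.0
[388.48450126 215.45420436 175.05077655] ((390.2274475097656, 216.68292236328125), (76.13127899169922, 50.80349349975586), 83.6300048828125)
```

View pics/g.png

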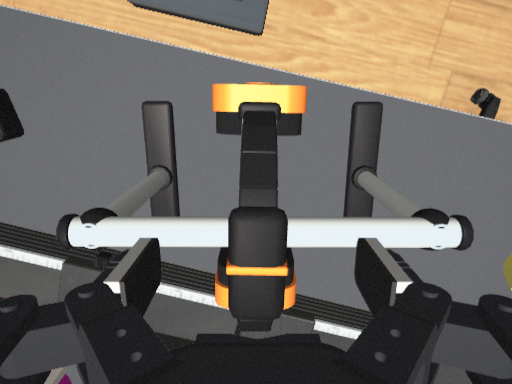

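The headset is free: the pad at (258,260) sits midway between the fingers (about 135 and 385), and the strap is across the bar at its middle. I'll retreat straight up and check.

```bash
python3 -m inch '[[0,0,0,0,0,8,0],[0,0,0,0,0,15,0],[0,0,0,0,0,25,0],[0,0,0,0,0,30,0],[0,0,0,0,0,30,0],[0,0,0,0,0,30,0],[0,0,0,0,0,25,0],[0,0,0,0,0,10,0],[0,0,0,0,0,0,0],[0,0,0,0,0,0,0],[0,0,0,0,0,0,0],[0,0,0,0,0,0,0],[0,0,0,0,0,0,0]]'
python3 - <<'E'
from h import *
ims=[]
for n in("scene","side"):
    s,p=shot(n); ims.append(p["img"])
a=ims[0][90:240,80:280]; b=ims[1][120:270,150:350]
cv2.imwrite("pics/i.png",cv2.resize(np.hstack([a,b]),(800,300),interpolation=cv2.INTER_CUBIC)[:,:,::-1])
s,p=shot("wrist"); w=cloud(p,s); q=w[~np.isnan(w[:,:,0])]
q=q[(abs(q[:,0]-390)<45)&(abs(q[:,1]-217)<45)&(q[:,2]>170)&(q[:,2]<186)]
print(q.mean(0),q.max(0),cv2.minAreaRect(np.float32(q[:,:2])))
E
```

```text
t: 12.95
eef_pos: [389.9, 216.9, 322.7]
tool_rot: [-0.0, -0.107, 0.994, -0.0]
ft_force: [-1.2, -0.3, -0.6]
grip_width: 85.5
grasp_force: 0.0
[389.99925079 217.1950563  175.15072677] [416.14701407 232.90596322 178.46358643] ((390.7581481933594, 217.33477783203125), (48.43115234375, 24.028743743896484), 11.698592185974121)
```

View pics/i.png

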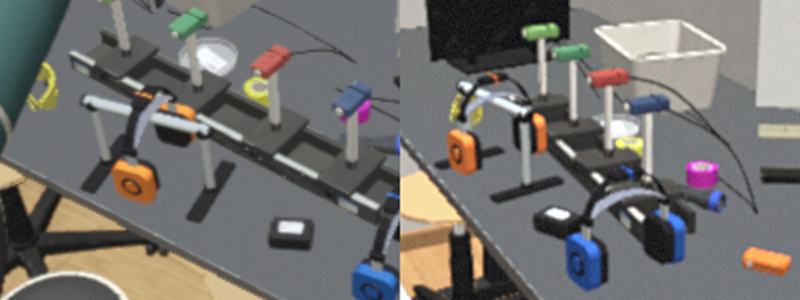

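The headset hangs on the bar with a cup on each side at (135,180) and (175,120), and the blue one is unmoved. I'll check its tilt and stillness numerically.

```bash
cat > tilt.py <<'E'
from h import *
s,p=shot("wrist"); w=cloud(p,s); q=w[~np.isnan(w[:,:,0])]
q=q[(abs(q[:,0]-390)<40)&(abs(q[:,1]-217)<40)&(q[:,2]>165)&(q[:,2]<186)]
d=(q[:,:2]-[390.5,217.3]); a=d@[.977,.215]; b=d@[.215,-.977]
m=(abs(a)<20)&(abs(b)<9)
c=np.linalg.lstsq(np.c_[a[m],b[m],np.ones(m.sum())],q[m,2],rcond=None)[0]
print(s["t"],np.degrees(np.arctan(c[:2])),c[2],a[abs(b)<12].min(),a[abs(b)<12].max())
E
python3 tilt.py; python3 -m inch '[[0,0,0,0,0,0,0],[0,0,0,0,0,0,0],[0,0,0,0,0,0,0],[0,0,0,0,0,0,0],[0,0,0,0,0,0,0],[0,0,0,0,0,0,0]]' >/dev/null; python3 tilt.py; python3 -m inch '[[0,0,0,0,0,0,0],[0,0,0,0,0,0,0],[0,0,0,0,0,0,0],[0,0,0,0,0,0,0]]' >/dev/null; python3 tilt.py
```

```text
13.1 [ 1.23164626 -0.30408346] 175.8201443647491 -29.333780492107074 33.482867102506994
13.75 [ 1.46429702 -0.28116439] 175.79112916502257 -29.224084054292074 32.64067776349518
14.2 [1.56720629 0.41748658] 175.8334109300444 -29.235062648529208 33.73191387234348
```

Tilt is about 1.5°, it is still, and the height is right (crown at 175.8 mm against 176 expected).

```bash
python3 -c "
from workcell import job
print(job.sign_off())"
```

```text
the job is handed in; nothing more can be done
None
```

The orange headset hangs still on the middle of the bar, tilted about 1.5°, with a cup on each side; the blue one was left where it stood, and the job is handed in at about 14 s of the 38 s allowed (no verdict was returned).

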